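# Lay out the carving tools in their tray

### The arm

A 7-joint arm with a two-finger parallel gripper is mounted at the origin on the work surface. World frame = base frame: x ahead of the robot, y to its left, z up, the work surface at z = 0. Lengths are in mm, angles in rad, forces in N, time in s.
With the tool pointing down it reaches from about 425 to 925 mm from the base axis. Payload 6.8 kg.
Tool frame: the origin (TCP) lies between the finger pads; the fingertips stand 8 mm ahead of it and the grasp point (between the pads) lies 11 mm behind it; z points along the fingers, y is the line along which they close (so a half turn about z gives the same grasp; the last joint's range is limited). The gripper opens to 88 mm and grips with 3 to 60 N. Pads are 20 mm wide; open, the fingers measure 115 mm over their backs; the gripper's body (75 mm by 178 mm) begins 61 mm behind the grasp point.
Start: joints at [-1.305, 0.477, 0.022, 1.555, -0.011, 1.109, -0.083], TCP at [246.478, 628.408, 230.664] pointing down, gripper open.
Joint ranges: [-2.96, 2.96], [-0.34, 2.1], [-1.41, 1.46], [0.24, 2.44], [-1.37, 4.51], [0.17, 1.92], [-2.96, 2.96]. Speed limits (rad/s): [2.39, 2.39, 3.14, 3.14, 3.14, 3.14, 3.14].

### API

Orientations are given as [roll, pitch, yaw] about the fixed x, y, z axes, in that order (R = Rz(yaw) Ry(pitch) Rx(roll)).
In Python, from bench import readout, viewer, robot gives the robot as it stands.
- The arm moves only by the tool arm_command, never from a script. Its argument "deltas" is a list of rows, each a list of 2 entries, a list of its own where there are three numbers: the shift along the tool's x, y, z in m, then the turn about the tool's z in degrees. In form: [[[x, y, z], spin], ...]. A call has 1 to 8 rows; each row is the pose to reach, as a shift and turn from the pose commanded when the call began, along the tool's axes at that moment; what a row does not reach only later rows make up. A row lasts 1/10 s, in which the tool goes at most 50 mm and 8.59 degrees, less where a joint would pass 70% of its speed; a pose out of reach is approached as far as the arm can. A call with a gripper value outside its range is refused whole. "claw" is the finger opening in m, from 0 to 0.0878, set as the call begins (left out, the last holds). The fingers move at their own pace and stop on an object; the grip force is fixed at half the most. Time passes only in rows, so rows that repeat a pose let the fingers close. It gives the time, the measured TCP pose, the force, the opening and the grip force at its end, in the units of the state.
- readout.observe(): the state, without advancing time (a new reading comes with each control period).
- viewer.read_camera(name): name is "side" or "top" or "wrist"; returns a dict with "frame" (400x640x3 uint8, red, green, blue), "fx", "fy", "cx", "cy" (pixels), "k1" (the pictures are not rectified: a ray, as slopes to the right and down, at radius r is drawn at 1 + k1 r^2 times it, then the intrinsics apply), "view" (4x4, takes a point from world to camera coordinates); the wrist camera has in their place "mount" (4x4, takes a point from camera to tool coordinates, whose origin is the TCP and whose axes are the flange's). Camera axes: x right, y up, looking along -z (the intrinsics and any distortion apply to the point x, -y, -z); pixel columns grow to the right and rows downward; lengths in mm; the calibration is good to about 2 mm. A picture is of the moment at which its call begins: read the wrist's pose just before it. There is no depth.
- robot.finish_job(): hands the job in; it is judged then, once.
The state is a dict: "clock": time; "q": joint angles; "joint_velocities": joint speeds; "effort": joint torques, N m; "tool_pos": TCP position; "orientation": TCP orientation; "ft_force": force on the tool from outside, world axes, zero at the start; "moment": the same for the moment, N m; "width": finger opening in mm; "grasp_force": force on a finger pad.
Only numpy, scipy, OpenCV 4.12 (cv2) and the standard library are available. Lean on these libraries where they do the work, as an engineer would, in place of code of your own. Each camera call takes 0.05 s, during which the arm holds its last target. There are 200 camera calls.

### The job

The square-headed wooden mallet has been left lying on the carver's tool tray: first take it off and lay it flat on the bare bench, clear of the tray, the tools and the eraser. Then lay the three carving tools from the green mat into the tray's notches in the order they are used, beginning at the end where the sharpening stone is: the V-tool (dark brown handle) next to the stone, the round gouge (yellow handle) in the middle, the flat chisel (red handle) last. Each must lie straight and fully down in its two notches, handle in the wide one and cutting edge pointing away from the robot; lower the mallet and tools into place instead of dropping them, and leave the eraser where it lies.

Things in the scene. Friction and masses are not known exactly. Their poses are not given: they have to be found in the camera images.
- tray: Open wooden tray, fixed, 280 (x) by 290 (y) by 36 mm high, walls 10 mm, grey floor 8 mm up. Origin: centre of its underside; x away from the robot (within 0.2 rad), y to the end with the sharpening stone (y = 89 to 129 mm, 30 mm high). Two notched battens 14 mm thick cross it along y at x = -95 mm (wide notches, for handles) and +33 mm (narrow ones, for shanks), tops 36 mm up.
- place1 (a point): The V-tool's place, nearest the stone (tray y = +34 mm): where the V-tool's origin lies when seated, 32 mm above the bench, tray x = -25 mm. Axes as the tray's. Between the battens the fingers have room down to the tray floor.
- place2 (a point): The gouge's place, the middle pair of notches (tray y = -28 mm), else as place1. Neighbouring handles are 40 mm apart, face to face: to let go, open the fingers only to about 40 mm.
- place3 (a point): The flat chisel's place, farthest from the stone (tray y = -90 mm; tray wall 45 mm beside it), else as place1. All notches have sloping sides: the wide ones 25 mm at the bottom, 37 mm at the top, 15 mm deep; the narrow ones 13 mm at the bottom, 27 mm at the top, 8 mm deep.
- mallet: Wooden mallet, 0.45 kg: squared head 150 by 60 by 60 mm, handle 28 mm thick in line with it. Origin on its axis at the balance point, in the head; x from handle to head: head from -60 to +90 mm, handle from -180 to -60 mm. Starts lying on the tops of both battens, handle towards the robot, origin 66 mm above the bench; lying on the bench its origin is 30 mm up.
- vtool: V-tool: dark brown handle, V-shaped blade 13 mm wide. Octagonal handle 22 mm across flats; 230 mm overall, 0.11 kg. Origin on the axis at the balance point, in the handle; x towards the cutting edge: butt at -90 mm, handle end +25 mm, 8 mm shank to +100 mm, edge at +140 mm. Starts level on the green mat, origin 11 mm up, edge away from the robot; gripped at the origin it stays level.
- gouge: Round gouge with a yellow handle and a U-shaped blade 21 mm wide. Same handle, lengths, weight, origin, axes and start as the V-tool.
- chisel: Flat chisel with a red handle and a flat flared blade 30 mm wide. Same handle, lengths, weight, origin, axes and start as the V-tool.
- vtool_edge (a point): Middle of the V-tool's cutting edge, on its axis.
- gouge_edge (a point): Middle of the gouge's cutting edge, on its axis.
- chisel_edge (a point): Middle of the flat chisel's cutting edge, on its axis.
- eraser: White eraser in a blue sleeve, 42 by 20 by 12 mm, loose on the bench beyond the gap between tray and mat; leave alone. Origin under its centre.
Mind the look-alikes: they are no part of the job. What is shaped like the gouge but turquoise is not meant.

How it is judged:
By the outcome, as a careful person would: the job done as asked, in the order asked, and still so for the second after the job is handed in, with the robot touching nothing.
It also fails if it takes over 72 s, if anything falls off the work surface, if the arm or the gripper's body presses on something with over 40 N, if the wrist force passes 120 N, or if a joint passes its speed limit or range.

## Working session

There is one attempt and no reset: what is moved stays moved. The work goes in short steps, Python scripts to look and compute and a tool call to move; the robot and the scene stay as the last step left them, time stands still between calls to the robot, and variables do not carry over. Pictures are saved under pics/ and viewed, at most 10 in all, crops included, and the job is handed in when it is done.

Besides the shell and the picture viewer there is one more tool, called after "Request:" as name([rows], argument=value, ...), one row to a line, values as JSON. arm_command: Moves the arm, as the interface text tells. Its arguments: {"type":"object","properties":{"deltas":{"type":"array"},"claw":{"type":"number"}},"required":["deltas"]}

```bash
mkdir -p pics
python3 - <<'E'
from bench import readout, viewer, robot
import cv2
s=readout.observe(); print({k:s[k] for k in('clock','tool_pos','orientation','width')})
for n in('top','side'):
    c=viewer.read_camera(n); print(n,[c[k] for k in('fx','fy','cx','cy','k1')],c['view'])
    cv2.imwrite(f'pics/{n}0.png',c['frame'][:,:,::-1])
E
```

```text
{'clock': 0.0, 'tool_pos': array([246.25111502, 627.8617071 , 229.7009382 ]), 'orientation': array([-3.13979111e+00,  1.19445871e-04,  2.76788960e+00]), 'width': 87.69242485068987}
top [471.0278202562446, 471.0278202562446, 323.5025761495305, 196.87622448894584, 0.028353334512543262] [[-2.12634032e-02 -9.99773413e-01  9.95301230e-04 -8.91731863e+01]
 [ 9.77589494e-01 -2.05830162e-02  2.09511623e-01 -5.03733610e+02]
 [-2.09443664e-01  5.42792612e-03  9.77805650e-01 -1.07295530e+03]
 [ 0.00000000e+00  0.00000000e+00  0.00000000e+00  1.00000000e+00]]
side [429.4967614160695, 429.4967614160695, 326.9572159564698, 204.68154403062132, -0.04510358569828054] [[ 9.96448707e-01 -8.40552113e-02  4.96950345e-03 -4.98666423e+02]
 [ 6.27677152e-02  7.80840344e-01  6.21569441e-01  8.69023283e+00]
 [-5.61265395e-02 -6.19050142e-01  7.83343305e-01 -1.06541166e+03]
 [ 0.00000000e+00  0.00000000e+00  0.00000000e+00  1.00000000e+00]]
```

View pics/top0.png

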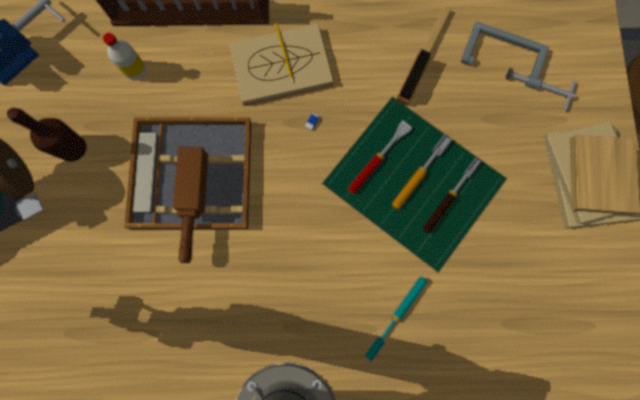

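```bash
cat > h.py <<'E'
import numpy as np, cv2
from bench import readout, viewer, robot
from scipy.spatial.transform import Rotation as R
def ray(c,u,v,T=None):
    # T: tool pose 4x4 for wrist
    cam2w = np.linalg.inv(c['view']) if 'view' in c else T@np.array(c['mount'])
    p=np.array([(u-c['cx'])/c['fx'],(v-c['cy'])/c['fy']]); s=p.copy()
    for _ in range(20): s=p/(1+c['k1']*(s@s))
    return cam2w[:3,3], cam2w[:3,:3]@np.array([s[0],-s[1],-1])
def at(c,u,v,z,T=None):
    o,d=ray(c,u,v,T); return (o+d*(z-o[2])/d[2])
def tool(s=None):
    s=s or readout.observe(); T=np.eye(4)
    T[:3,:3]=R.from_euler('xyz',s['orientation']).as_matrix(); T[:3,3]=s['tool_pos']; return T
def delta(xyz,closing_yaw=None):
    """tool-frame shift (m) to world point, spin deg so that tool y lies along closing_yaw (mod pi)"""
    T=tool(); d=T[:3,:3].T@(np.array(xyz)-T[:3,3])/1000
    if closing_yaw is None: return d.round(4)
    y=T[:3,1]; a=closing_yaw-np.arctan2(y[1],y[0]); a=(a+np.pi/2)%np.pi-np.pi/2
    return d.round(4), round(-np.degrees(a),1) # tool z down
E
python3 - <<'E'
from h import *
a=cv2.imread('pics/top0.png')
cv2.imwrite('pics/c1.png',cv2.resize(a[95:275,110:260],None,fx=3.3,fy=3.3,interpolation=cv2.INTER_CUBIC))
cv2.imwrite('pics/c2.png',cv2.resize(a[90:280,310:510],None,fx=3,fy=3,interpolation=cv2.INTER_CUBIC))
E
```

```text
(no output)
```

View pics/c1.png

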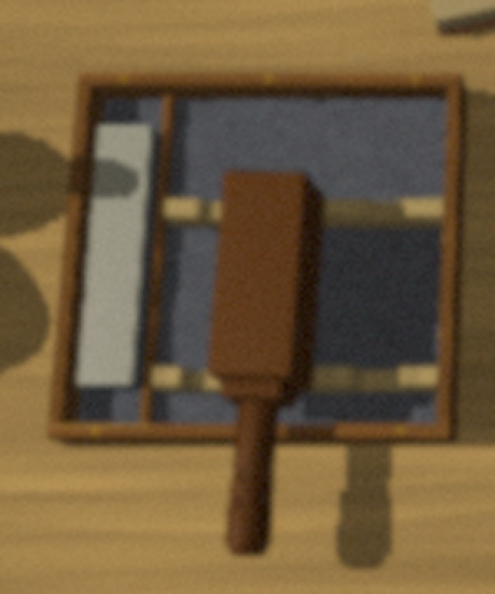

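View pics/c2.png

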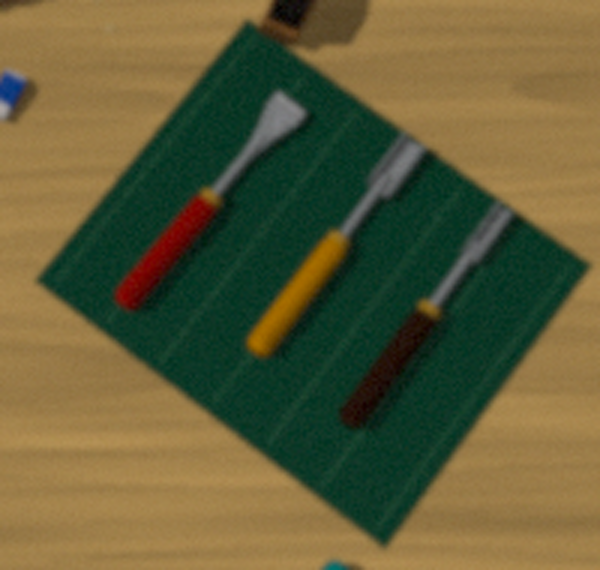

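Run:
```python
from h import *
np.set_printoptions(precision=1,suppress=True)
c=viewer.read_camera('top')
P=lambda u,v,z:at(c,110+(u+.5)/3.3-.5,95+(v+.5)/3.3-.5,z)[:2]
Q=lambda u,v,z:at(c,310+(u+.5)/3-.5,90+(v+.5)/3-.5,z)[:2]
t=[P(*p,36) for p in((83,76),(461,77),(448,438),(52,437))]
print('tray',*t,np.mean(t,0)); 
d=t[0]-t[3]+t[1]-t[2]; e=t[0]-t[1]+t[3]-t[2]; print('yaw',np.arctan2(d[1],d[0]),np.arctan2(-e[0],e[1]),np.linalg.norm(d)/2,np.linalg.norm(e)/2)
m=[P(*p,96) for p in((224,172),(305,172),(295,378),(210,375))]
d=m[0]-m[3]+m[1]-m[2]; yw=np.arctan2(d[1],d[0]); mc=np.mean(m,0)
print('mallet',mc,yw,np.linalg.norm(d)/2,'origin',mc-15*np.array([np.cos(yw),np.sin(yw)]))
for n,b,g in(('chisel',(122,306),(292,101)),('gouge',(256,353),(416,142)),('v',(349,424),(505,208))):
    B,E=Q(*b,11),Q(*g,11); k=E-B; L=np.linalg.norm(k)
    print(n,B,E,'L',L,'yaw',np.arctan2(k[1],k[0]),'orig',B+k*90/230, E-k/L*140)
for n,p in(('mat',(40,280)),('mat2',(385,545)),('eraser',(10,95))): print(n,Q(*p,0))
T=tool(); print(T)
w=viewer.read_camera('wrist'); print(w['mount'],w['fx'],w['cx'],w['cy'],w['k1'])
```

```text
tray [718.3 368.4] [712.3  82.2] [434.8  88.5] [441.8 373.7] [576.8 228.2]
yaw -0.020889212555328916 -0.022822141825745462 277.04095374911515 285.69233075854925
mallet [545.5 212.7] -0.018423380005477327 147.85610884318467 origin [530.5 213. ]
chisel [ 522.7 -167.1] [ 699.2 -318.3] L 232.46830454442542 yaw -0.7082596115393065 orig [ 591.8 -226.3] [ 592.9 -227.3]
gouge [ 480.7 -276.1] [ 660.1 -421.3] L 230.77972771028834 yaw -0.6804573449355449 orig [ 550.9 -332.9] [ 551.2 -333.2]
v [ 420.3 -348.5] [ 600.2 -491.3] L 229.64580707513514 yaw -0.6709629255534487 orig [ 490.7 -404.4] [ 490.5 -404.3]
mat [549.  -99.6]
mat2 [ 323.1 -373.2]
eraser [714.1 -77.1]
[[ -0.9   0.4  -0.  246.3]
 [  0.4   0.9  -0.  628. ]
 [ -0.   -0.   -1.  229.9]
 [  0.    0.    0.    1. ]]
[[  -0.     1.     0.3   70.6]
 [   1.     0.    -0.    -0.3]
 [  -0.     0.3   -1.  -153.6]
 [   0.     0.     0.     1. ]] 279.1270368185974 321.46281974479774 200.6626365659168 -0.015180540112628267
```

Run:
```python
from h import *
print(delta((530,213,150),1.55))
```

```text
(array([-0.4156, -0.2828,  0.0804]), np.float64(-20.2))
```

Request:
arm_command([
  [[-0.02,-0.014,0],-2],
  [[-0.055,-0.037,0],-5],
  [[-0.09,-0.061,0],-9],
  [[-0.125,-0.085,0],-12],
  [[-0.16,-0.109,0],-16],
  [[-0.195,-0.133,0],-20.2],
  [[-0.23,-0.157,0],-20.2],
  [[-0.26,-0.177,0],-20.2],
], claw=0.0878)

```text
clock: 1.0
tool_pos: [425.1, 366.2, 230.7]
orientation: [-3.141, 0.0, 3.119]
ft_force: [1.0, 1.2, 0.4]
width: 87.4
grasp_force: 0.0
```

Run:
```python
from h import *
print(delta((530,213,150),1.55))
```

```text
(array([-0.1083, -0.1508,  0.0807]), np.float64(-0.1))
```

Request:
arm_command([
  [[-0.02,-0.028,0.01],0],
  [[-0.045,-0.063,0.02],0],
  [[-0.07,-0.097,0.035],0],
  [[-0.09,-0.125,0.055],0],
  [[-0.103,-0.145,0.075],0],
  [[-0.107,-0.15,0.08],0],
  [[-0.107,-0.15,0.08],0],
  [[-0.107,-0.15,0.08],0],
])

```text
clock: 1.8
tool_pos: [527.3, 218.4, 151.4]
orientation: [3.14, 0.0, 3.122]
ft_force: [-0.0, 0.4, 0.7]
width: 88.0
grasp_force: 0.0
```

Run:
```python
from h import *
s=readout.observe();print(s['tool_pos'],s['orientation'],delta((530,213,58),1.55))
c=viewer.read_camera('wrist'); cv2.imwrite('pics/w1.png',c['frame'][:,:,::-1])
```

```text
[527.31619037 218.39177969 151.35963624] [3.14025748e+00 3.11998311e-04 3.12221322e+00] (array([-0.0028, -0.0055,  0.0934]), np.float64(0.1))
```

View pics/w1.png

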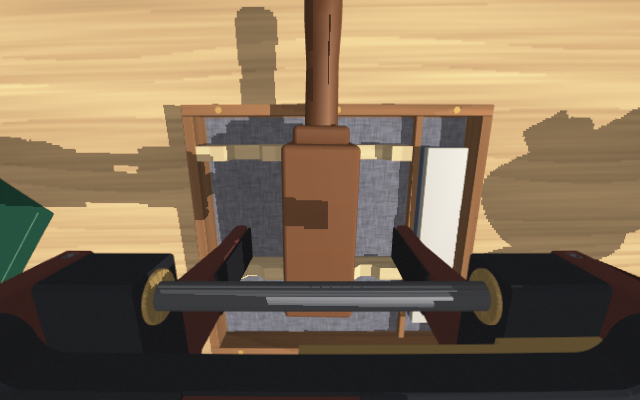

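Run:
```python
from h import *
np.set_printoptions(precision=1,suppress=True)
T=tool();c=viewer.read_camera('wrist')
for p in((283,148,96),(360,148,96),(284,270,96),(355,270,96),(182,106,36),(493,106,36)): print(p,at(c,*p,T))
```

```text
(283, 148, 96) [471.5 191.6  96. ]
(360, 148, 96) [472.5 248.4  96. ]
(284, 270, 96) [571.3 187.   96. ]
(355, 270, 96) [572.4 246.   96. ]
(182, 106, 36) [435.7  92.6  36. ]
(493, 106, 36) [440.9 379.   36. ]
```

Request:
arm_command([
  [[0,0,0.02],0],
  [[0,0,0.045],0],
  [[0,0.0,0.065],0],
  [[0,0,0.08],0],
  [[0,0,0.09],0],
  [[0,0,0.093],0],
  [[0,0,0.093],0],
  [[0,0,0.093],0],
])

```text
clock: 2.7
tool_pos: [528.2, 216.8, 58.4]
orientation: [3.141, 0.001, 3.12]
ft_force: [0.4, 0.5, 0.2]
width: 87.8
grasp_force: 0.0
```

Request:
arm_command([
  [[0,0,0],0],
  [[0,0,0],0],
  [[0,0,0],0],
  [[0,0,0],0],
  [[0,0,0],0],
  [[0,0,0],0],
], claw=0.045)

```text
clock: 3.3
tool_pos: [527.8, 216.6, 57.9]
orientation: [3.141, 0.0, 3.12]
ft_force: [-0.3, 0.0, 2.5]
width: 60.5
grasp_force: 29.9
```

Run:
```python
from h import *
s=readout.observe();print(s['clock'],s['tool_pos'],s['width'],s['grasp_force'],s['ft_force'])
# bench target between tray and mat, mallet yaw -0.02
print(delta((500,10,120),1.55))
```

```text
3.3 [527.82140794 216.64600926  57.89476576] 60.46940951562959 29.909503161907196 [-0.32850432  0.01955103  2.4505047 ]
(array([ 0.0234, -0.2072, -0.0622]), np.float64(-0.0))
```

Request:
arm_command([
  [[0,0,-0.01],0],
  [[0,0,-0.025],0],
  [[0,0,-0.04],0],
  [[0.003,-0.015,-0.045],0],
  [[0.008,-0.045,-0.045],0],
  [[0.013,-0.08,-0.045],0],
  [[0.02,-0.115,-0.045],0],
  [[0.024,-0.15,-0.045],0],
])

```text
clock: 4.1
tool_pos: [498.8, 64.3, 102.7]
orientation: [-3.141, -0.001, 3.12]
ft_force: [0.9, -0.3, -5.0]
width: 60.2
grasp_force: 29.9
```

Run:
```python
from h import *
print(delta((500,-2,52),1.55))
```

```text
(array([-0.0027, -0.0662,  0.0508]), np.float64(-0.1))
```

Request:
arm_command([
  [[0,-0.025,0],0],
  [[0,-0.045,0],0],
  [[0,-0.06,0.015],0],
  [[0,-0.065,0.035],0],
  [[0,-0.065,0.055],0],
  [[0,-0.065,0.065],0],
  [[0,-0.065,0.07],0],
  [[0,-0.065,0.07],0],
])

```text
clock: 4.9
tool_pos: [498.7, 1.8, 32.5]
orientation: [-3.141, -0.001, 3.12]
ft_force: [0.7, -0.8, -4.6]
width: 59.9
grasp_force: 29.9
```

Request:
arm_command([
  [[0,0,0.003],0],
  [[0,0,0.005],0],
  [[0,0,0.007],0],
  [[0,0,0.009],0],
  [[0,0,0.0095],0],
  [[0,0,0.0095],0],
])

```text
clock: 5.5
tool_pos: [499.1, 2.1, 23.1]
orientation: [3.142, -0.0, 3.12]
ft_force: [0.4, -0.1, -5.1]
width: 59.9
grasp_force: 29.9
```

Request:
arm_command([
  [[0,0,0.001],0],
  [[0,0,0.0015],0],
  [[0,0,0.002],0],
  [[0,0,0.0025],0],
  [[0,0,0.0025],0],
  [[0,0,0.0025],0],
])

```text
clock: 6.1
tool_pos: [499.2, 2.0, 21.8]
orientation: [3.141, 0.0, 3.12]
ft_force: [-5.0, 0.9, 12.8]
width: 60.5
grasp_force: 29.9
```

Run:
```python
from h import *
s=readout.observe();print(s['tool_pos'],s['ft_force'])
```

```text
[499.19727409   2.02275223  21.83776868] [-5.04149347  0.88354917 12.78392651]
```

Request:
arm_command([
  [[0,0,0],0],
  [[0,0,0],0],
  [[0,0,0],0],
  [[0,0,0],0],
], claw=0.0878)

```text
clock: 6.5
tool_pos: [499.3, 2.0, 20.7]
orientation: [3.142, 0.0, 3.12]
ft_force: [0.2, 1.4, 0.0]
width: 86.5
grasp_force: 0.0
```

Request:
arm_command([
  [[0,0,-0.015],0],
  [[0,0,-0.045],0],
  [[0,0,-0.085],0],
  [[0,0,-0.12],0],
  [[0,0,-0.14],0],
  [[0,0,-0.15],0],
  [[0,0,-0.15],0],
])

```text
clock: 7.2
tool_pos: [499.8, 2.1, 171.5]
orientation: [3.141, 0.002, 3.12]
ft_force: [0.6, -0.3, -0.2]
width: 87.7
grasp_force: 0.0
```

Run:
```python
from h import *
s=readout.observe();print(s['q'])
print(delta((490.5,-404.4,150),-.671+np.pi/2))
c=viewer.read_camera('top'); cv2.imwrite('pics/t2.png',cv2.resize(c['frame'][90:290,110:360,::-1],None,fx=3,fy=3,interpolation=cv2.INTER_CUBIC))
```

```text
[-0.26337506  0.25993747  0.15750891  2.03803707 -0.05419733  0.84521209
  1.47437817]
(array([ 0.0007, -0.4066,  0.0213]), np.float64(37.2))
```

View pics/t2.png

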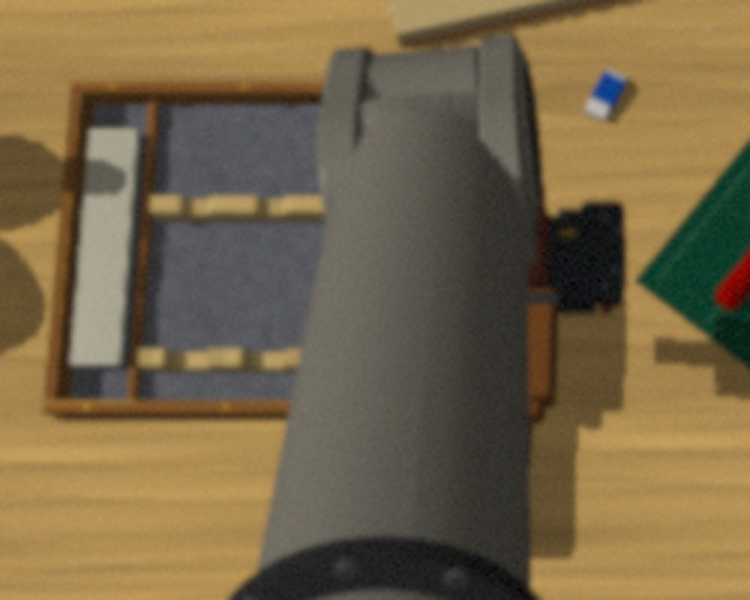

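Request:
arm_command([
  [[0,-0.02,0],4],
  [[0,-0.06,0],11],
  [[0,-0.105,0],18],
  [[0,-0.15,0],25],
  [[0,-0.195,0],31],
  [[0,-0.24,0],37.2],
  [[0,-0.285,0],37.2],
  [[0,-0.32,0],37.2],
])

```text
clock: 8.05
tool_pos: [489.8, -322.0, 169.1]
orientation: [-3.139, -0.002, 2.465]
ft_force: [-0.7, -0.0, 0.4]
width: 87.8
grasp_force: 0.0
```

Run:
```python
from h import *
print(delta((490.5,-404.4,140),-.671+np.pi/2))
```

```text
(array([-0.0521, -0.0637,  0.0292]), np.float64(-0.3))
```

Request:
arm_command([
  [[-0.015,-0.02,0.005],0],
  [[-0.03,-0.04,0.015],0],
  [[-0.045,-0.055,0.025],0],
  [[-0.051,-0.062,0.029],0],
  [[-0.051,-0.062,0.029],0],
  [[-0.051,-0.062,0.029],0],
  [[-0.051,-0.062,0.029],0],
])

```text
clock: 8.75
tool_pos: [494.1, -397.0, 141.8]
orientation: [3.141, -0.0, 2.472]
ft_force: [-0.9, -0.9, -0.3]
width: 88.0
grasp_force: 0.0
```

Run:
```python
from h import *
s=readout.observe();print(s['tool_pos'],s['orientation'],delta((490.5,-404.4,22),-.671+np.pi/2))
c=viewer.read_camera('wrist'); cv2.imwrite('pics/w2.png',c['frame'][:,:,::-1])
c=viewer.read_camera('top'); cv2.imwrite('pics/t3f.png',c['frame'][:,:,::-1])
```

```text
[ 494.09999793 -397.03790528  141.81169031] [ 3.14096228e+00 -2.10958515e-04  2.47207267e+00] (array([-0.0018, -0.0081,  0.1198]), np.float64(0.1))
```

View pics/w2.png

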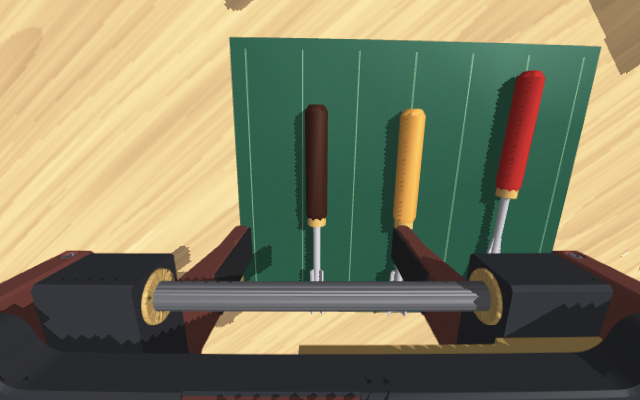

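Run:
```python
from h import *
np.set_printoptions(precision=1,suppress=True)
T=tool();c=viewer.read_camera('wrist')
for n,b,e in(('v',(317,106),(317,224)),('gouge',(414,110),(404,227)),('chisel',(535,72),(506.5,195))):
    B,E=at(c,*b,11,T)[:2],at(c,*e,11,T)[:2]; k=E-B;L=np.linalg.norm(k)
    print(n,B,E,'L',L,'yaw',np.arctan2(k[1],k[0]),'orig',B+k*90/115)
```

```text
v [ 420.9 -345. ] [ 515.5 -420.4] L 121.00029692334247 yaw -0.6733395227323727 orig [ 494.9 -404. ]
gouge [ 482.3 -273. ] [ 576.7 -348.6] L 120.95320510144418 yaw -0.6751752088920324 orig [ 556.2 -332.2]
chisel [ 524.8 -162.6] [ 614.6 -243.3] L 120.66191468837694 yaw -0.7315853597175421 orig [ 595.  -225.7]
```

Run:
```python
from h import *
print(delta((492,-403,12),-.673+np.pi/2))
```

```text
(array([-0.0017, -0.0059,  0.1301]), np.float64(0.2))
```

Request:
arm_command([
  [[-0.001,-0.003,0.02],0],
  [[-0.002,-0.006,0.05],0],
  [[-0.002,-0.006,0.085],0],
  [[-0.002,-0.006,0.11],0],
  [[-0.002,-0.006,0.123],0],
  [[-0.002,-0.006,0.128],0],
  [[-0.002,-0.006,0.13],0],
  [[-0.002,-0.006,0.13],0],
], claw=0.05)

```text
clock: 9.7
tool_pos: [492.2, -404.6, 12.7]
orientation: [3.141, 0.002, 2.471]
ft_force: [0.1, 1.2, -0.0]
width: 49.9
grasp_force: 0.0
```

Request:
arm_command([
  [[0,0,0],0],
  [[0,0,0],0],
  [[0,0,0],0],
  [[0,0,0],0],
  [[0,0,0],0],
  [[0,0,0],0],
], claw=0.01)

```text
clock: 10.3
tool_pos: [491.9, -404.1, 12.0]
orientation: [3.141, 0.0, 2.471]
ft_force: [-0.5, 0.5, 4.0]
width: 21.6
grasp_force: 30.0
```

Request:
arm_command([
  [[0,0,-0.01],0],
  [[0,0,-0.035],0],
  [[0,0,-0.075],0],
  [[0,0,-0.11],0],
  [[0,0,-0.13],0],
  [[0,0,-0.14],0],
  [[0,0,-0.14],0],
])

```text
clock: 11.0
tool_pos: [491.9, -404.6, 152.9]
orientation: [3.141, 0.002, 2.471]
ft_force: [0.3, 0.4, -1.4]
width: 22.1
grasp_force: 30.0
```

Run:
```python
from h import *
# tray est
ty=-.022; C=np.array([577,230]); r=R.from_euler('z',ty).as_matrix()[:2,:2]
for y in(34,-28,-90): print(C+r@[-25,y])
p=C+r@[-25,34]
print(delta((*p,130),ty+np.pi/2))
c=viewer.read_camera('side'); cv2.imwrite('pics/s1.png',c['frame'][:,:,::-1])
```

```text
[552.75398942 264.54172797]
[551.39009945 202.55673136]
[550.02620947 140.57173476]
(array([0.3683, 0.562 , 0.0223]), np.float64(-37.2))
```

View pics/s1.png

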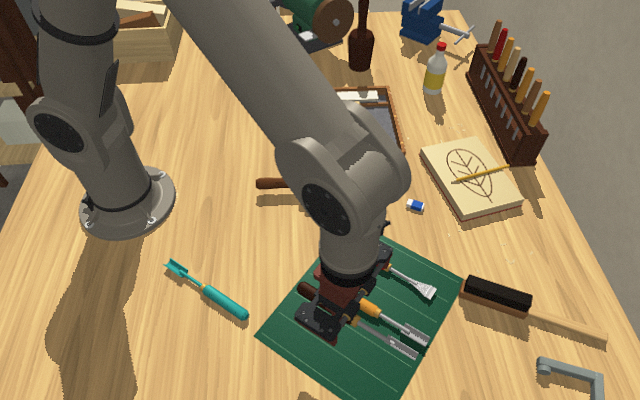

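Request:
arm_command([
  [[0.01,0.015,0],0],
  [[0.03,0.046,0],-4],
  [[0.055,0.084,0],-10],
  [[0.08,0.122,0],-16],
  [[0.105,0.16,0],-22],
  [[0.13,0.198,0],-28],
  [[0.155,0.236,0],-34],
  [[0.18,0.274,0],-37.2],
])

```text
clock: 11.85
tool_pos: [519.2, -74.4, 150.4]
orientation: [3.141, -0.003, 3.125]
ft_force: [0.4, 0.6, -1.7]
width: 21.9
grasp_force: 30.0
```

Run:
```python
from h import *
ty=-.022; print(delta((552.7,264.5,130),ty+np.pi/2))
```

```text
(array([-0.028 ,  0.3393,  0.0204]), np.float64(0.3))
```

Request:
arm_command([
  [[-0.003,0.03,0],0],
  [[-0.007,0.075,0],0],
  [[-0.01,0.12,0],0],
  [[-0.014,0.165,0],0],
  [[-0.017,0.21,0],0],
  [[-0.021,0.255,0],0],
  [[-0.025,0.295,0],0],
  [[-0.027,0.32,0],0],
])

```text
clock: 12.65
tool_pos: [552.0, 246.7, 149.9]
orientation: [3.141, -0.003, 3.125]
ft_force: [0.4, -0.0, -1.4]
width: 21.7
grasp_force: 30.0
```

Request:
arm_command([
  [[0,0.012,0.005],0],
  [[0,0.017,0.015],0],
  [[0,0.017,0.02],0],
  [[0,0.017,0.02],0],
  [[0,0.017,0.02],0],
])

```text
clock: 13.15
tool_pos: [555.1, 256.7, 131.3]
orientation: [-3.14, -0.001, 3.118]
ft_force: [0.4, -0.1, -0.6]
width: 21.5
grasp_force: 30.0
```

Run:
```python
from h import *
s=readout.observe();print(s['tool_pos'],s['orientation'])
c=viewer.read_camera('wrist'); cv2.imwrite('pics/w3.png',c['frame'][:,:,::-1])
a=c['frame'][60:330,90:490,::-1]; cv2.imwrite('pics/w3c.png',cv2.resize(a,None,fx=2,fy=2,interpolation=cv2.INTER_CUBIC))
```

```text
[555.05452187 256.72638561 131.32394216] [-3.14044501e+00 -5.91383186e-04  3.11790447e+00]
```

View pics/w3c.png

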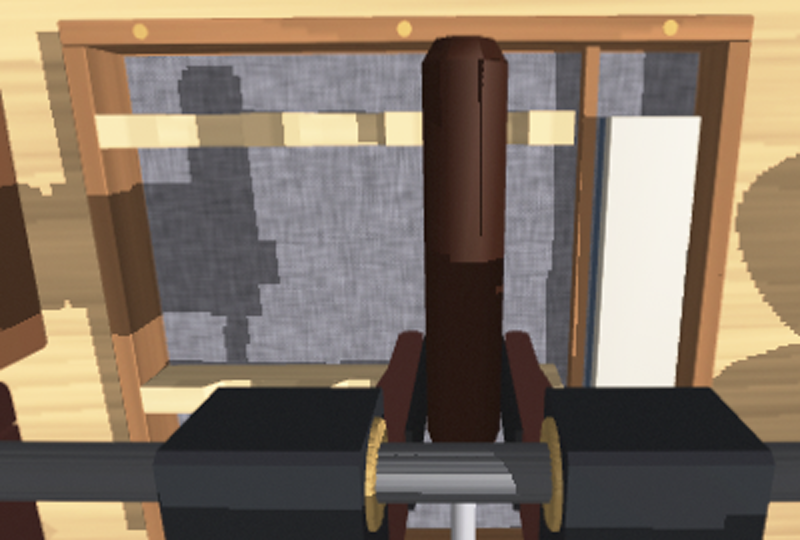

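Run:
```python
from h import *
np.set_printoptions(precision=1,suppress=True)
T=tool();c=viewer.read_camera('wrist')
P=lambda u,v,z:at(c,90+(u+.5)/2-.5,60+(v+.5)/2-.5,z,T)
a,b=P(57,21,36),P(754,15,36); print('outer near',a,b,(a+b)/2,np.linalg.norm(a-b), np.arctan2(-(b-a)[0],(b-a)[1]))
print('batten near edge',P(95,115,36),P(575,112,36))
print('stone near',P(610,116,30+0),P(700,116,30))
# held tool axis, in tool frame at depth of handle (z=TCP+1)
Ti=np.linalg.inv(T)
for u,v in((465,40),(466,250)):
    w=P(u,v,T[2,3]-1); print('held',(Ti@np.append(w,1))[:3])
cv2.imwrite('pics/w3d.png',cv2.resize(c['frame'][105:145,125:400,::-1],None,fx=2.9,fy=2.9*1.5,interpolation=cv2.INTER_CUBIC))
```

```text
outer near [434.8  91.2  36. ] [439.7 380.   36. ] [437.2 235.6  36. ] 288.7869050158897 -0.01696090732096916
batten near edge [472.6 100.2  36. ] [476.7 306.9  36. ]
stone near [478.5 323.5  30. ] [479.3 363.2  30. ]
held [94.1  0.5  1. ]
held [38.9  0.8  1. ]
```

View pics/w3d.png

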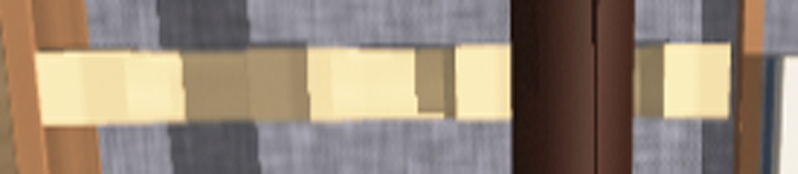

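Run:
```python
from h import *
print(delta((555,266.5,60),-.02+np.pi/2))
```

```text
(array([0.0006, 0.009 , 0.072 ]), np.float64(-0.2))
```

Request:
arm_command([
  [[0,0.005,0.01],0],
  [[0,0.0095,0.03],-0.2],
  [[0,0.0095,0.05],-0.2],
  [[0,0.0095,0.065],-0.2],
  [[0,0.0095,0.072],-0.2],
  [[0,0.0095,0.072],-0.2],
  [[0,0.0095,0.072],-0.2],
])

```text
clock: 13.95
tool_pos: [555.6, 268.3, 60.1]
orientation: [3.141, 0.001, 3.124]
ft_force: [-0.2, 0.6, -0.9]
width: 21.6
grasp_force: 30.0
```

Run:
```python
from h import *
s=readout.observe();print(s['tool_pos'],s['orientation'])
print(delta((555,266.5,34),-.02+np.pi/2))
```

```text
[555.62545755 268.34367305  60.09655949] [3.14121672e+00 6.58427875e-04 3.12354473e+00]
(array([ 0.0006, -0.0019,  0.0261]), np.float64(0.1))
```

Request:
arm_command([
  [[0,-0.001,0.006],0],
  [[0,-0.001,0.012],0],
  [[0,-0.001,0.016],0],
  [[0,-0.001,0.019],0],
  [[0,-0.001,0.022],0],
  [[0,-0.001,0.024],0],
  [[0,-0.001,0.025],0],
  [[0,-0.001,0.025],0],
])

```text
clock: 14.75
tool_pos: [555.1, 267.3, 34.6]
orientation: [-3.142, -0.0, 3.124]
ft_force: [-0.5, -0.1, -1.0]
width: 21.5
grasp_force: 30.0
```

Run:
```python
from h import *
s=readout.observe();print(s['tool_pos'],s['ft_force'],s['moment'])
```

```text
[555.12413449 267.26790239  34.55951813] [-0.48795391 -0.08912896 -0.9981842 ] [0.02552374 0.05272784 0.02153365]
```

Request:
arm_command([
  [[0,0,0.0005],0],
  [[0,0,0.001],0],
  [[0,0,0.0015],0],
  [[0,0,0.002],0],
  [[0,0,0.002],0],
  [[0,0,0.002],0],
])

```text
clock: 15.35
tool_pos: [555.2, 267.3, 33.0]
orientation: [3.141, 0.0, 3.124]
ft_force: [-2.3, 0.7, 4.2]
width: 21.6
grasp_force: 30.0
```

Request:
arm_command([
  [[0,0,0],0],
  [[0,0,0],0],
  [[0,0,0],0],
  [[0,0,0],0],
], claw=0.04)

```text
clock: 15.75
tool_pos: [555.1, 267.2, 32.5]
orientation: [-3.142, -0.0, 3.124]
ft_force: [-1.1, -0.9, -0.1]
width: 39.9
grasp_force: 0.0
```

Request:
arm_command([
  [[0,0,-0.01],0],
  [[0,0,-0.035],0],
  [[0,0,-0.07],0],
  [[0,0,-0.1],0],
  [[0,-0.01,-0.115],0],
  [[0,-0.035,-0.12],0],
  [[0,-0.07,-0.12],0],
  [[0,-0.1,-0.12],0],
])

```text
clock: 16.55
tool_pos: [553.0, 164.8, 152.8]
orientation: [-3.141, -0.0, 3.123]
ft_force: [0.0, -0.5, -0.3]
width: 40.2
grasp_force: 0.0
```

Run:
```python
from h import *
# gouge
print(delta((553,-331.5,150),-.678+np.pi/2))
c=viewer.read_camera('wrist'); cv2.imwrite('pics/w4.png',c['frame'][:,:,::-1])
```

```text
(array([-0.0091, -0.4962,  0.0031]), np.float64(37.8))
```

View pics/w4.png

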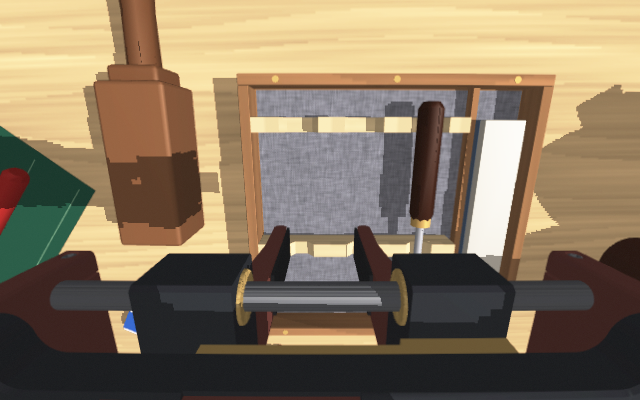

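Request:
arm_command([
  [[0,-0.02,0],3],
  [[-0.001,-0.06,0],9],
  [[-0.002,-0.105,0],15],
  [[-0.003,-0.15,0],21],
  [[-0.004,-0.195,0],27],
  [[-0.005,-0.24,0],33],
  [[-0.006,-0.285,0],37.8],
  [[-0.007,-0.33,0],37.8],
], claw=0.05)

```text
clock: 17.4
tool_pos: [554.0, -164.5, 152.5]
orientation: [3.142, -0.0, 2.46]
ft_force: [1.3, 0.6, 0.7]
width: 50.1
grasp_force: 0.0
```

Run:
```python
from h import *
print(delta((551.5,-332,80),-.678+np.pi/2))
```

```text
(array([-0.1035, -0.1317,  0.0725]), np.float64(-0.2))
```

Request:
arm_command([
  [[-0.025,-0.032,0],0],
  [[-0.05,-0.064,0],0],
  [[-0.075,-0.096,0.01],0],
  [[-0.093,-0.119,0.03],0],
  [[-0.101,-0.129,0.055],0],
  [[-0.102,-0.13,0.07],0],
  [[-0.102,-0.13,0.072],0],
  [[-0.102,-0.13,0.072],0],
])

```text
clock: 18.2
tool_pos: [552.8, -326.4, 80.4]
orientation: [3.141, -0.001, 2.465]
ft_force: [-0.4, -1.1, 0.9]
width: 50.1
grasp_force: 0.0
```

Run:
```python
from h import *
print(delta((551.5,-332,12),-.678+np.pi/2), tool()[:3,3])
```

```text
(array([-0.0026, -0.0052,  0.0684]), np.float64(0.1)) [ 552.75189679 -326.42793696   80.43789855]
```

Request:
arm_command([
  [[-0.001,-0.003,0.01],0],
  [[-0.0025,-0.005,0.03],0],
  [[-0.0025,-0.005,0.05],0],
  [[-0.0025,-0.005,0.062],0],
  [[-0.0025,-0.005,0.067],0],
  [[-0.0025,-0.005,0.068],0],
  [[-0.0025,-0.005,0.068],0],
])

```text
clock: 18.9
tool_pos: [551.8, -333.7, 13.3]
orientation: [3.141, 0.001, 2.464]
ft_force: [-0.2, 0.2, 0.6]
width: 49.6
grasp_force: 0.0
```

Request:
arm_command([
  [[0,0,0],0],
  [[0,0,0],0],
  [[0,0,0],0],
  [[0,0,0],0],
  [[0,0,0],0],
  [[0,0,0],0],
], claw=0.01)

```text
clock: 19.5
tool_pos: [551.8, -333.3, 13.0]
orientation: [3.141, 0.001, 2.464]
ft_force: [1.1, 1.0, 3.0]
width: 21.4
grasp_force: 30.0
```

Request:
arm_command([
  [[0,0,-0.01],0],
  [[0,0,-0.035],0],
  [[0,0,-0.075],0],
  [[0,0,-0.11],0],
  [[0,0,-0.13],0],
  [[0,0,-0.14],0],
  [[0,0,-0.14],0],
])

```text
clock: 20.2
tool_pos: [551.6, -333.9, 153.9]
orientation: [3.141, 0.002, 2.464]
ft_force: [-0.6, 0.0, -0.8]
width: 22.0
grasp_force: 30.0
```

Run:
```python
from h import *
np.set_printoptions(precision=4,suppress=True)
print(tool()[:3,3],delta((554,205.3,150),-.02+np.pi/2))
# check held tool by projection: which colours on the held-tool axis in the wrist picture (yellow?), and butt position along it
T=tool();c=viewer.read_camera('wrist');h=cv2.cvtColor(c['frame'],cv2.COLOR_RGB2HSV)
m=((h[...,0]>15)&(h[...,0]<25)&(h[...,1]>150)&(h[...,2]>120)).astype('uint8'); m[250:]=0
n,l,st,ce=cv2.connectedComponentsWithStats(m)
i=1+st[1:,4].argmax(); print(st[i],ce[i])
w=at(c,ce[i][0],st[i][1],T[2,3]-1,T); print('butt in tool frame',(np.linalg.inv(T)@np.append(w,1))[:3])
```

```text
[ 551.6383 -333.9201  153.9085] (array([0.3363, 0.4215, 0.0035]), np.float64(-37.7))
[ 302   80   42  170 5308] [320.194  168.8352]
butt in tool frame [93.8255 -1.0445  0.8176]
```

Gouge held the same way as the V-tool (butt 94 mm vs 94 mm). Carry to place 2.

Request:
arm_command([
  [[0.01,0.013,0],0],
  [[0.03,0.038,0],-4],
  [[0.058,0.073,0],-10],
  [[0.086,0.108,0],-16],
  [[0.114,0.143,0],-22],
  [[0.142,0.178,0],-28],
  [[0.17,0.213,0],-34],
  [[0.195,0.244,0],-37.7],
])

```text
clock: 21.05
tool_pos: [550.6, -17.4, 151.2]
orientation: [3.141, -0.003, 3.128]
ft_force: [1.5, 0.5, -0.9]
width: 21.4
grasp_force: 30.0
```

Run:
```python
from h import *
print(delta((554,205.3,130),-.02+np.pi/2))
```

```text
(array([-0.0005,  0.2227,  0.0214]), np.float64(0.4))
```

Request:
arm_command([
  [[0,0.025,0],0],
  [[0,0.065,0],0],
  [[0,0.11,0],0],
  [[0,0.15,0],0],
  [[0,0.185,0.005],0],
  [[0,0.208,0.015],0],
  [[0,0.217,0.021],0],
  [[0,0.217,0.021],0],
])

```text
clock: 21.85
tool_pos: [554.5, 197.0, 129.6]
orientation: [-3.14, -0.004, 3.125]
ft_force: [-0.7, -0.3, -1.5]
width: 22.2
grasp_force: 30.0
```

Request:
arm_command([
  [[0,0,0.01],0],
  [[0,0,0.03],0],
  [[0,0,0.05],0],
  [[0,0,0.06],0],
  [[0,0,0.065],0],
  [[0,0,0.065],0],
  [[0,0,0.065],0],
])

```text
clock: 22.55
tool_pos: [557.1, 195.6, 67.3]
orientation: [3.141, 0.001, 3.122]
ft_force: [-0.4, -0.0, -0.9]
width: 21.6
grasp_force: 30.0
```

Run:
```python
from h import *
print(delta((554,205.3,34),-.02+np.pi/2),tool()[:3,3])
```

```text
(array([0.0033, 0.0096, 0.0333]), np.float64(-0.0)) [557.11125137 195.60577546  67.3050068 ]
```

Request:
arm_command([
  [[0.001,0.004,0],0],
  [[0.003,0.0095,0.004],0],
  [[0.003,0.0095,0.011],0],
  [[0.003,0.0095,0.017],0],
  [[0.003,0.0095,0.019],0],
  [[0.003,0.0095,0.019],0],
  [[0.003,0.0095,0.019],0],
])

```text
clock: 23.25
tool_pos: [553.8, 205.2, 47.6]
orientation: [-3.141, -0.0, 3.122]
ft_force: [-0.4, 0.2, -0.7]
width: 21.9
grasp_force: 30.0
```

Run:
```python
from h import *
print(delta((554,205.3,34),-.02+np.pi/2),tool()[:3,3],readout.observe()['ft_force'])
```

```text
(array([-0.0002,  0.0001,  0.0136]), np.float64(0.0)) [553.82637104 205.16808658  47.56982176] [-0.37572843  0.17983507 -0.6589106 ]
```

Request:
arm_command([
  [[0,0,0.003],0],
  [[0,0,0.006],0],
  [[0,0,0.009],0],
  [[0,0,0.011],0],
  [[0,0,0.0125],0],
  [[0,0,0.0125],0],
])

```text
clock: 23.85
tool_pos: [553.6, 205.3, 34.9]
orientation: [-3.141, -0.0, 3.122]
ft_force: [0.5, 0.1, -1.2]
width: 22.0
grasp_force: 30.0
```

Request:
arm_command([
  [[0,0,0.0005],0],
  [[0,0,0.001],0],
  [[0,0,0.0015],0],
  [[0,0,0.0015],0],
  [[0,0,0.0015],0],
])

```text
clock: 24.35
tool_pos: [553.8, 205.4, 34.0]
orientation: [3.141, 0.0, 3.122]
ft_force: [-1.9, -1.2, 3.7]
width: 21.6
grasp_force: 30.0
```

Request:
arm_command([
  [[0,0,0],0],
  [[0,0,0],0],
  [[0,0,0],0],
  [[0,0,0],0],
], claw=0.04)

```text
clock: 24.75
tool_pos: [553.7, 205.4, 33.6]
orientation: [3.142, -0.0, 3.122]
ft_force: [-0.6, -0.8, -0.2]
width: 39.5
grasp_force: 0.0
```

Request:
arm_command([
  [[0,0,-0.01],0],
  [[0,0,-0.035],0],
  [[0,0,-0.07],0],
  [[0,0,-0.1],0],
  [[0,-0.01,-0.115],0],
  [[0,-0.035,-0.12],0],
  [[0,-0.075,-0.12],0],
  [[0,-0.12,-0.12],0],
])

```text
clock: 25.55
tool_pos: [551.0, 84.5, 153.8]
orientation: [3.141, 0.0, 3.124]
ft_force: [0.3, -1.1, 0.4]
width: 39.8
grasp_force: 0.0
```

Run:
```python
from h import *
print(delta((592.5,-227,150),-.718+np.pi/2))
```

```text
(array([-0.0469, -0.3107,  0.0037]), np.float64(40.1))
```

Request:
arm_command([
  [[-0.003,-0.02,0],4],
  [[-0.009,-0.06,0],11],
  [[-0.016,-0.105,0],18],
  [[-0.023,-0.15,0],25],
  [[-0.03,-0.195,0],32],
  [[-0.036,-0.24,0],39],
  [[-0.042,-0.28,0],40],
  [[-0.045,-0.3,0],40],
], claw=0.05)

```text
clock: 26.35
tool_pos: [589.8, -220.2, 153.5]
orientation: [-3.14, 0.001, 2.417]
ft_force: [0.4, 0.4, -1.1]
width: 49.9
grasp_force: 0.0
```

Request:
arm_command([
  [[0,0,0.01],0],
  [[0,0,0.03],0],
  [[0,0,0.045],0],
  [[0,0,0.05],0],
  [[0,0,0.05],0],
])

```text
clock: 26.85
tool_pos: [589.9, -214.1, 102.4]
orientation: [-3.141, -0.002, 2.425]
ft_force: [-0.7, -0.6, -0.0]
width: 50.2
grasp_force: 0.0
```

Run:
```python
from h import *
np.set_printoptions(precision=4,suppress=True)
T=tool();print(T[:3,3],delta((592.5,-227,12),-.718+np.pi/2))
c=viewer.read_camera('wrist');h=cv2.cvtColor(c['frame'],cv2.COLOR_RGB2HSV)
m=(((h[...,0]<6)|(h[...,0]>174))&(h[...,1]>170)&(h[...,2]>100)).astype('uint8')
n,l,st,ce=cv2.connectedComponentsWithStats(m)
i=1+st[1:,4].argmax(); print(st[i],ce[i])
for v in(st[i][1]+15,st[i][1]+st[i][3]-15):
    u=np.where(l[v]==i)[0].mean(); w=at(c,u,v,11,T); print(w,(np.linalg.inv(T)@np.append(w,1))[:3])
```

```text
[ 589.9353 -214.0723  102.4047] (array([-0.0106, -0.008 ,  0.0904]), np.float64(0.1))
[ 301  111   26  132 3171] [314.047  175.0628]
[ 531.4019 -172.6577   11.    ] [71.1242 -7.1501 91.577 ]
[ 600.8759 -232.8215   11.    ] [-20.779   -6.882   91.3614]
```

Request:
arm_command([
  [[-0.005,-0.004,0.01],0],
  [[-0.0105,-0.0075,0.03],0],
  [[-0.0105,-0.0075,0.055],0],
  [[-0.0105,-0.0075,0.075],0],
  [[-0.0105,-0.0075,0.086],0],
  [[-0.0105,-0.0075,0.0895],0],
  [[-0.0105,-0.0075,0.0895],0],
  [[-0.0105,-0.0075,0.0895],0],
])

```text
clock: 27.7
tool_pos: [594.3, -228.4, 15.1]
orientation: [3.141, 0.002, 2.424]
ft_force: [0.1, 0.0, 0.4]
width: 50.1
grasp_force: 0.0
```

Request:
arm_command([
  [[0,0,0],0],
  [[0,0,0],0],
  [[0,0,0],0],
  [[0,0,0],0],
  [[0,0,0],0],
  [[0,0,0],0],
], claw=0.01)

```text
clock: 28.3
tool_pos: [593.8, -227.9, 14.5]
orientation: [3.141, 0.0, 2.424]
ft_force: [0.5, 0.7, 3.4]
width: 22.0
grasp_force: 30.0
```

Request:
arm_command([
  [[0,0,-0.01],0],
  [[0,0,-0.035],0],
  [[0,0,-0.075],0],
  [[0,0,-0.11],0],
  [[0,0,-0.13],0],
  [[0,0,-0.14],0],
  [[0,0,-0.14],0],
])

```text
clock: 29.0
tool_pos: [594.0, -228.3, 155.5]
orientation: [3.141, 0.002, 2.424]
ft_force: [1.0, -0.0, -0.9]
width: 21.7
grasp_force: 30.0
```

Run:
```python
from h import *
np.set_printoptions(precision=4,suppress=True)
T=tool();print(T[:3,3],delta((552.7,143.3,150),-.02+np.pi/2))
c=viewer.read_camera('wrist');h=cv2.cvtColor(c['frame'],cv2.COLOR_RGB2HSV)
m=(((h[...,0]<6)|(h[...,0]>174))&(h[...,1]>170)&(h[...,2]>100)).astype('uint8');m[250:]=0
n,l,st,ce=cv2.connectedComponentsWithStats(m)
i=1+st[1:,4].argmax(); print(st[i],ce[i])
for v in(st[i][1],st[i][1]+20,st[i][1]+90):
    u=np.where(l[v]==i)[0].mean(); w=at(c,u,v,T[2,3]-1,T); print((np.linalg.inv(T)@np.append(w,1))[:3])
```

```text
[ 594.0177 -228.2626  155.487 ] (array([0.2755, 0.2527, 0.0052]), np.float64(-40.0))
[ 302   76   42  174 6646] [321.8867 161.6195]
[95.725   0.1146  0.8174]
[86.0255  0.1229  0.8359]
[49.4107 -0.1224  0.9056]
```

Request:
arm_command([
  [[0.01,0.009,0],0],
  [[0.04,0.037,0],-6],
  [[0.072,0.066,0],-13],
  [[0.104,0.095,0],-20],
  [[0.136,0.124,0],-27],
  [[0.168,0.154,0],-34],
  [[0.2,0.183,0],-40],
  [[0.225,0.206,0],-40],
])

```text
clock: 29.85
tool_pos: [557.3, 79.0, 152.7]
orientation: [3.141, -0.003, 3.128]
ft_force: [0.2, -0.3, -1.2]
width: 21.5
grasp_force: 30.0
```

Run:
```python
from h import *
print(delta((554,143.3,130),-.02+np.pi/2))
```

```text
(array([0.0041, 0.0642, 0.0227]), np.float64(0.4))
```

Request:
arm_command([
  [[0.001,0.02,0],0],
  [[0.003,0.043,0.005],0],
  [[0.004,0.058,0.02],0.3],
  [[0.004,0.062,0.045],0.3],
  [[0.004,0.062,0.07],0.3],
  [[0.004,0.062,0.08],0.3],
  [[0.004,0.062,0.085],0.3],
  [[0.004,0.062,0.085],0.3],
])

```text
clock: 30.65
tool_pos: [556.3, 136.8, 68.4]
orientation: [-3.141, -0.001, 3.116]
ft_force: [0.1, 0.3, -1.4]
width: 21.4
grasp_force: 30.0
```

Run:
```python
from h import *
print(delta((554,143.3,48),-.02+np.pi/2),tool()[:3,3])
```

```text
(array([0.0024, 0.0064, 0.0204]), np.float64(-0.3)) [556.30180957 136.81646568  68.44575715]
```

Request:
arm_command([
  [[0.001,0.003,0],0],
  [[0.0023,0.0064,0.003],-0.3],
  [[0.0023,0.0064,0.01],-0.3],
  [[0.0023,0.0064,0.016],-0.3],
  [[0.0023,0.0064,0.019],-0.3],
  [[0.0023,0.0064,0.019],-0.3],
  [[0.0023,0.0064,0.019],-0.3],
])

```text
clock: 31.35
tool_pos: [554.6, 143.5, 50.0]
orientation: [-3.141, -0.0, 3.122]
ft_force: [-0.1, -0.2, -0.9]
width: 21.8
grasp_force: 30.0
```

Run:
```python
from h import *
print(delta((554,143.3,35.5),-.02+np.pi/2),tool()[:3,3])
```

```text
(array([ 0.0006, -0.0002,  0.0145]), np.float64(0.0)) [554.55902869 143.53153572  50.03529717]
```

Request:
arm_command([
  [[0,0,0.003],0],
  [[0,0,0.006],0],
  [[0,0,0.009],0],
  [[0,0,0.011],0],
  [[0,0,0.0125],0],
  [[0,0,0.0132],0],
  [[0,0,0.0132],0],
])

```text
clock: 32.05
tool_pos: [554.5, 143.7, 36.9]
orientation: [-3.142, -0.0, 3.122]
ft_force: [0.3, -0.1, -0.8]
width: 21.8
grasp_force: 30.0
```

Request:
arm_command([
  [[0,0,0.0005],0],
  [[0,0,0.001],0],
  [[0,0,0.0015],0],
  [[0,0,0.0015],0],
  [[0,0,0.0015],0],
])

```text
clock: 32.55
tool_pos: [554.5, 143.7, 35.4]
orientation: [3.142, -0.0, 3.122]
ft_force: [0.1, 0.2, -1.3]
width: 21.9
grasp_force: 30.0
```

Request:
arm_command([
  [[0,0,0.0005],0],
  [[0,0,0.001],0],
  [[0,0,0.001],0],
  [[0,0,0.001],0],
])

```text
clock: 32.95
tool_pos: [554.6, 143.7, 35.4]
orientation: [3.141, 0.0, 3.122]
ft_force: [-3.0, -1.3, 9.1]
width: 21.4
grasp_force: 30.0
```

Contact at the expected height. Release, rise, move aside and check.

Request:
arm_command([
  [[0,0,0],0],
  [[0,0,0],0],
  [[0,0,0],0],
  [[0,0,0],0],
], claw=0.04)

```text
clock: 33.35
tool_pos: [554.5, 143.7, 34.3]
orientation: [-3.142, -0.0, 3.122]
ft_force: [0.4, -0.3, -1.2]
width: 39.8
grasp_force: 0.0
```

Request:
arm_command([
  [[0,0,-0.01],0],
  [[0,0,-0.035],0],
  [[0,0,-0.075],0],
  [[0,0,-0.12],0],
  [[0,0,-0.15],0],
  [[0,-0.03,-0.17],0],
  [[0,-0.07,-0.17],0],
  [[0,-0.115,-0.17],0],
])

```text
clock: 34.15
tool_pos: [552.7, 28.7, 206.2]
orientation: [3.14, 0.003, 3.125]
ft_force: [1.4, -0.7, -0.8]
width: 39.9
grasp_force: 0.0
```

Request:
arm_command([
  [[0,-0.04,0],0],
  [[0,-0.08,0],0],
  [[0,-0.12,0],0],
  [[0,-0.16,0],0],
  [[0,-0.2,0],0],
  [[0,-0.23,0],0],
  [[0,-0.24,0],0],
  [[0,-0.24,0],0],
])

```text
clock: 34.95
tool_pos: [547.3, -212.4, 204.8]
orientation: [-3.141, 0.0, 3.119]
ft_force: [0.6, 0.1, 0.4]
width: 39.8
grasp_force: 0.0
```

Run:
```python
from h import *
np.set_printoptions(precision=1,suppress=True)
c=viewer.read_camera('top');f=c['frame'];h=cv2.cvtColor(f,cv2.COLOR_RGB2HSV).astype(int)
cv2.imwrite('pics/end.png',f[:,:,::-1])
H,S,V=h[...,0],h[...,1],h[...,2]
C=np.array([577,229.]);r=R.from_euler('z',-.02).as_matrix()[:2,:2]
for n,m in(('red',((H<6)|(H>174))&(S>170)&(V>70)),('yellow',(H>14)&(H<26)&(S>180)&(V>100)),('dark',(V<60)&(S>100)&((H<15)|(H>170))),('blue',(H>105)&(H<125)&(S>150)&(V>80))):
    m=m.astype('uint8'); m[:100]=0; m[250:]=0; m[:,:130]=0; m[:,(340 if n=='blue' else 250):]=0
    k,l,st,ce=cv2.connectedComponentsWithStats(m)
    if k<2: print(n,'none');continue
    i=1+st[1:,4].argmax(); vs,us=np.where(l==i)
    vx,vy,x0,y0=cv2.fitLine(np.c_[us,vs].astype('float32'),cv2.DIST_L2,0,.01,.01).ravel()
    t=(vs-y0)/vy; e=[at(c,x0+vx*a,y0+vy*a,38)[:2] for a in(t.min(),t.max())]
    print(n,st[i],'tray frame ends',*[(r.T@(p-C)) for p in e])
```

```text
red [218 172  11  45 334] tray frame ends [-112.1  -86.9] [ -2.8 -87.9]
yellow [192 169  11  48 334] tray frame ends [-112.   -22.7] [  4.8 -25.9]
dark [168 173  10  44 264] tray frame ends [-111.9   34.3] [-5.3 35.1]
blue [309 116   8   8  47] tray frame ends [ 124.1 -294.4] [ 142.7 -311.9]
```

Run:
```python
from h import *
f=cv2.imread('pics/end.png');h=cv2.cvtColor(f,cv2.COLOR_BGR2HSV).astype(int)
for v in range(166,220,4):
    m=(h[v,185:212,0]>13)&(h[v,185:212,0]<28)&(h[v,185:212,1]>150); u=185+np.where(m)[0]; print(v,u.min() if len(u) else '',u.max() if len(u) else '')
for v in range(126,172,6):  # brightness peaks of the shanks/blades, per column window
    print(v,[f'{a}:'+' '.join(str(x) for x in h[v,a:a+20,2]) for a in(162,190,217)])
```

```text
166  
170 196 202
174 195 203
178 195 203
182 194 203
186 194 203
190 194 202
194 194 202
198 193 202
202 193 202
206 193 202
210 192 202
214 192 201
218  
126 ['162:71 56 49 53 59 71 80 81 76 81 82 85 84 84 79 85 88 87 85 85', '190:90 91 89 90 85 89 91 96 95 86 83 82 84 90 93 93 88 85 78 82', '217:88 86 88 93 100 108 110 109 109 110 111 110 108 109 104 104 96 88 89 84']
132 ['162:67 53 55 55 63 79 91 91 93 93 97 97 88 72 66 76 87 92 89 87', '190:55 55 55 61 77 93 96 105 101 82 70 75 84 112 129 127 107 96 84 78', '217:54 60 64 90 116 134 134 136 133 137 140 136 130 132 133 122 92 67 61 59']
138 ['162:56 52 57 61 79 89 95 96 97 89 95 93 85 75 83 102 109 98 89 90', '190:47 50 52 57 75 90 99 101 87 75 76 93 119 134 134 123 100 91 85 75', '217:49 56 58 69 90 112 130 134 133 134 134 128 125 114 95 71 59 55 51 50']
144 ['162:48 52 58 63 73 83 90 89 90 96 99 96 94 108 117 111 98 90 85 89', '190:49 51 57 54 70 89 106 106 87 90 109 119 105 87 104 109 98 86 86 79', '217:49 51 55 70 84 91 104 116 125 118 97 88 88 86 90 87 80 61 54 50']
150 ['162:53 55 52 64 78 88 94 93 90 92 90 95 111 117 103 8
[... 152 characters left out ...]
9']
156 ['162:167 169 170 172 168 170 166 150 125 102 95 105 123 121 101 86 104 136 164 173', '190:170 171 170 168 156 131 108 93 97 106 112 100 90 102 129 161 172 172 171 172', '217:172 167 160 140 108 95 104 125 132 112 91 97 129 160 175 174 169 172 171 168']
162 ['162:79 81 85 87 88 84 83 82 79 80 85 107 117 108 88 75 78 83 87 85', '190:84 83 86 83 84 81 81 87 98 117 120 99 78 79 82 82 83 82 82 81', '217:83 80 80 80 79 85 98 114 118 97 77 82 86 88 84 84 81 81 79 80']
168 ['162:51 59 60 77 89 90 96 94 115 138 155 153 142 116 98 83 80 83 81 87', '190:83 88 92 92 88 102 127 153 161 151 129 107 86 80 78 87 93 93 91 83', '217:95 93 89 100 116 148 160 155 133 110 88 83 82 84 92 92 83 66 58 57']
```

Request:
arm_command([
  [[0,0.03,0],0],
  [[0,0.07,0],0],
  [[0,0.115,0],0],
  [[0,0.16,0],0],
  [[0,0.205,0],0],
  [[0,0.25,0],0],
  [[0,0.295,0],0],
  [[0,0.33,0],0],
])

```text
clock: 35.8
tool_pos: [552.5, 124.8, 204.7]
orientation: [3.14, -0.0, 3.128]
ft_force: [0.0, 0.0, 0.2]
width: 40.1
grasp_force: 0.0
```

Request:
arm_command([
  [[-0.01,0.03,0],0],
  [[-0.02,0.06,0],0],
  [[-0.03,0.08,0],0],
  [[-0.03,0.08,0],0],
  [[-0.03,0.08,0],0],
  [[-0.03,0.08,0],0],
])

```text
clock: 36.4
tool_pos: [584.8, 197.6, 204.4]
orientation: [-3.141, -0.001, 3.122]
ft_force: [0.4, 0.1, 0.9]
width: 40.4
grasp_force: 0.0
```

Run:
```python
from h import *
np.set_printoptions(precision=1,suppress=True)
T=tool();c=viewer.read_camera('wrist');f=c['frame'];h=cv2.cvtColor(f,cv2.COLOR_RGB2HSV).astype(int)
print(T[:3,3]);cv2.imwrite('pics/wend.png',f[:,:,::-1])
H,S,V=h[...,0],h[...,1],h[...,2]
C=np.array([577,232.]);r=R.from_euler('z',-.02).as_matrix()[:2,:2]
for n,m in(('red',((H<6)|(H>174))&(S>170)&(V>100)),('yellow',(H>15)&(H<25)&(S>150)&(V>120)),('dark',(V<100)&(S>110)&(H<12))):
    m=m.astype('uint8'); m[250:]=0
    m=cv2.morphologyEx(m,cv2.MORPH_OPEN,np.ones((5,5)))
    k,l,st,ce=cv2.connectedComponentsWithStats(m)
    for i in 1+np.argsort(-st[1:,4])[:2]:
        x,y,w,hh,a=st[i]
        e=[]
        for v in(y+10,y+hh//2,y+hh-20):
            u=np.where(l[v]==i)[0]; e+=[(u.max()-u.min()),r.T@(at(c,(u.min()+u.max())/2,v,34,T)[:2]-C)]
        print(n,st[i],*e)
```

```text
[584.8 197.6 204.4]
red [ 263   75   21  105 1654] 18 [-106.2  -86.8] 19 [-62.  -88.1] 9 [-25.  -93.1]
red [280 148   5  27 135] 4 [-27.3 -79.8] 4 [-23.8 -79.9] 4 [-30.7 -79.6]
yellow [ 319   75   12  105 1139] 11 [-106.1  -30.9] 10 [-61.9 -31.3] 9 [-25.  -31.8]
dark [ 545  202   95   48 3925] 78 [ 38.  299.3] 94 [ 56.3 303.9] 94 [ 61.6 305.3]
dark [ 371   75   22  104 1552] 11 [-106.2   29.9] 16 [-62.   36.1] 18 [-26.2  34.7]
```

```bash
python3 -c "
from bench import robot
print(robot.finish_job())"
```

```text
the job is handed in; nothing more can be done
None
```

I handed the job in at about 36 s. The mallet lies flat on the bare bench, clear of the tray, tools and eraser. The V-tool, gouge and flat chisel were lowered into their notches in that order from the stone, edges away from the robot. I saw the mallet and V-tool in place. For the gouge and chisel I went by contact force at the expected height and a colour check of the handles: the gouge read straight, the chisel was too shaded to measure well. I moved nothing near the eraser.

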